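Load a printing block under the spring flap of the carving jig

ROBOT

A 6-joint arm with a two-finger parallel gripper is mounted at the origin on the work surface. World frame = base frame: x ahead of the robot, y to its left, z up, the work surface at z = 0. Lengths are in m, angles in rad, forces in N, time in s.
With the tool pointing down it reaches from about 0.325 to 0.85 m from the base axis. Payload 4.4 kg.
Tool frame: the origin (TCP) lies at the very end of the fingers, on their centre line; the grasp point (between the pads) lies r.grasp_offset behind it (r.grasp_offset is the distance from the TCP to the grasp point, in m); z points along the fingers, y is the line along which they close (so a half turn about z gives the same grasp; the last joint's range is limited). The gripper opens to 94 mm and grips with 3 to 60 N. Pads are 16 mm wide; open, the fingers measure 119 mm over their backs; the gripper's body (75 mm by 177 mm) begins 78 mm behind the grasp point.
Start: joints at [-1.379, 0.207, 1.542, -0, 1.393, -0.15], TCP at [0.193, -0.542, 0.205] pointing down, gripper open.
Joint ranges: [-2.73, 2.73], [-0.86, 2.22], [0.23, 2.46], [-1.11, 4.25], [0.08, 2.63], [-2.82, 2.82]. Speed limits (rad/s): [2.79, 2.79, 3.14, 3.14, 3.14, 3.14].

INTERFACE

Orientations are given as [roll, pitch, yaw] about the fixed x, y, z axes, in that order (R = Rz(yaw) Ry(pitch) Rx(roll)).
In Python, from rig import r gives the robot as it stands. The module is installed in compiled form; this text tells all that it offers.
- The arm moves only by the tool apply_moves, never from a script. Its argument "motion" is a list of rows, each a list of 6 numbers: the shift along the tool's x, y, z as a fraction of full scale, then the turn, a rotation vector about the tool's x, y, z as a fraction of full scale. In form: [[dx, dy, dz, rx, ry, rz], ...]. A call has 1 to 5 rows; each row is the pose to reach, as a shift and turn from the pose commanded when the call began, along the tool's axes at that moment; what a row does not reach only later rows make up. Full scale, the value 1, is 1000 mm for a shift and 90 degrees for a turn. A row lasts 1/10 s, in which the tool goes at most 50 mm and 8.59 degrees, less where a joint would pass 70% of its speed; a pose out of reach is approached as far as the arm can. A call with a number of a shift or a turn outside -1 to 1 is refused whole. A call with a gripper value outside its range is refused whole. "hand" is the opening, from -1 (shut) to 1 (fully open), set as the call begins (left out, the last holds). The fingers move at their own pace and stop on an object; "grip_force" is the grip in N (left out, the last holds). Time passes only in rows, so rows that repeat a pose let the fingers close. It gives the time, the measured TCP pose, the force, the opening and the grip force at its end, in the units of the state.
- r.sense(): the state, without advancing time (a new reading comes with each control period).
- r.capture(name): name is "side" or "top"; returns a dict with "img" (384x512x3 uint8, blue, green, red), "intrinsics" (3x3 intrinsics, pixels), "k1" (the pictures are not rectified: a ray, as slopes to the right and down, at radius r is drawn at 1 + k1 r^2 times it, then the intrinsics apply), "xyz" and "rotation" of the camera in the world. Camera axes: x right, y down, z forward; pixel columns grow to the right and rows downward; lengths in m; the calibration is good to about 2 mm. A picture is of the moment at which its call begins. There is no depth.
- r.sign_off(): hands the job in; it is judged then, once.
Trained networks look in the newest picture that a camera, given by its name, has taken for a name from the list of things; names that differ only in an ending like _2 or _b are one class to them, and where a whole thing is asked for, a point or a joint stands for the part that bears it (a point fixed in the world has none). Each returns a list of dicts, best first, with "confidence" (0 to 1); they miss things now and then, are a little off and sometimes report something else, mostly with a low value. They report only what shows in the picture. A call takes as long as a camera call. They do not tell look-alikes from the thing itself.
- r.regions_of(camera, label): "mask" (384x512 bool, what is visible of it) and "pixel" ([column, row] in pixels, amid what is visible of it).
The state is a dict: "t": time; "joint_positions": joint angles; "dq": joint speeds; "tau": joint torques, N m; "tcp_pos": TCP position; "eef_rot": TCP orientation; "force": force on the tool from outside, world axes, zero at the start; "ft_torque": the same for the moment, N m; "opening": finger opening in m; "grasp_force": force on a finger pad.
Only numpy, scipy, OpenCV 4.12 (cv2) and the standard library are available. Lean on these libraries where they do the work, as an engineer would, in place of code of your own. Each camera call takes 0.05 s, during which the arm holds its last target. There are 200 camera calls.

TASK

Load the small wooden printing block that lies in front of the carving jig: press the jig's press plate down with one fingertip to hold the spring flap open, and with the other fingertip push the block under the flap until it stands square against the stop. Keep the flap held open until the block is home, then let go so that the flap comes down on the block and clamps it, and move clear. Only push and press: slide the block on the table without lifting it, and leave the other things on the table where they are.

Things in the scene. Friction and masses are not known exactly. Their poses are not given: they have to be found in the camera images.
- jig: Carving jig screwed to the table: low pale-wood frame without a floor (the block slides on the table). Origin on the table, below the hinge axis, in the plane of the flap's front edge. x: the way the block is pushed in (away from the robot, within 0.3 rad), y left, z up. All jig positions here are in this frame, mm. In front of the mouth it leaves the table free for y below -8.
- jig_mouth (a point): Point on the table at jig (-42, -62, 0), middle of the flared mouth, axes as the jig. Fences 10 high, 8 thick, converge from about 86 apart here to 58 at x = -5; from there a straight channel 58 wide, centred on y = -62, runs to the stop, a wooden bar 22 high with its face at x = 45.
- jig_home (a point): Point on the table in the channel at jig (10, -62, 0), fixed to the jig, with its axes: where the block's origin lies when the block is home against the stop.
- flap_hinge (a point): Point of the hinge axis at jig (0, 0, 16), axes as the jig. The axis is parallel to jig x: a steel rod of diameter 10 over a wooden strip 14 wide, 8 high, from x = -110 to 57, with end lugs up to z = 24.
- flap (a joint): Angle of the spring-closed flap, rad: 0 closed, at most 0.52. Aluminium plate 5 mm thick, right of the hinge (jig x 0 to 40, y -4 to -94), underside at z = 13 when closed, with a rib below it at y = -62 down to z = 4. Closed it bars the block; from 0.40 on the block passes under (5 mm spare at 0.45). Let go with the block home, it rests on the block at about 0.32.
- press_plate (a point): Point on top of the press plate (flat, black rubber pad), the flap's tail left of the hinge, at jig x = -60, 44 mm from the axis. The plate spans x -105 to -15 and 4 to 75 mm from the axis. Closed it slopes up leftwards at 0.45 rad, this point 31 mm high; pressed down (3 to 5 N here) until level, top 12 mm above the table, flap = 0.45. A fingertip can slide along it in x while pressing.
- block: The printing block: plain brown wooden block, 70 (x) x 50 (y) x 24 mm (z), about 70 g, on the table in front of the jig's mouth, not square to it. Origin at the centre of its underside, x along its length (to the jig), z up. Home, its front end touches the stop and 25 mm of it stick out in front of the flap.
- foil_tray: Bystander, to be left alone: open aluminium foil tray 110 x 85 x 32 mm with dried paint. Origin at the centre of its underside.
- paint_jar: Bystander, to be left alone: blue screw-top paint jar, diameter 56, height 72 mm. Origin at the centre of its underside.
- large_block: Bystander, to be left alone: larger, paler wooden block 100 x 70 x 24 mm, not for this jig. Origin at the centre of its underside.
- stone: Bystander, to be left alone: flat round grey stone, diameter 56, height 24 mm. Origin at the centre of its underside.
- brush: Bystander, to be left alone: paint brush lying flat, about 200 mm long. Origin at the centre of its underside.
- roller: Bystander, to be left alone: ink roller lying flat, wooden handle and black rubber roller, about 135 x 80 x 32 mm. Origin at the centre of its underside.
- tin: Bystander, to be left alone: closed tin, diameter 60, height 75 mm. Origin at the centre of its underside.
There are look-alikes about, which are no part of the job. What is shaped like the block but purple is not meant. Leave any yellow look-alike of the jig alone.

How it is judged:
On the way, in this order (a step that is already met when the one before it is completed fails the run):
1. the flap is held open by a finger, the block not yet home (value of joint flap above 0.38 rad and contact force between the fingers and jig above 0.5 N and x of block in the frame of jig_home below -0.03 m), for 0.1 s.
2. the block is home against the stop while a finger still holds the flap open (x of block in the frame of jig_home between -0.004 and 0.004 m and y of block in the frame of jig_home between -0.006 and 0.006 m and angle between the x axis of block and the x axis of jig, either way round below 0.1 rad and height (world z) of block below 0.004 m and value of joint flap above 0.36 rad and contact force between the fingers and jig above 0.5 N), for 0.1 s.
At the end, for the whole second after the job is handed in: The block lies flat on the table, against the stop (its origin within 4 mm of jig_home along the channel and 6 mm across, square within 0.1 rad), at rest, and the flap has come down on it (flap between 0.27 and 0.36 rad) (x of block in the frame of jig_home between -0.004 and 0.004 m and y of block in the frame of jig_home between -0.006 and 0.006 m and angle between the x axis of block and the x axis of jig, either way round below 0.1 rad and height (world z) of block below 0.004 m and value of joint flap between 0.27 and 0.36 rad and linear speed of block below 0.01 m/s); the robot touches nothing.
It fails at once if the block is lifted or tipped (height (world z) of block above 0.012 m or angle between block's own z axis and vertical above 0.25 rad).
It fails at once if another thing on the table is moved by more than 20 mm (distance of any of foil_tray, paint_jar, large_block, stone, brush, roller, tin from where it was at the start of the episode above 0.02 m).
It also fails if it takes over 48 s, if anything falls off the work surface, if the arm or the gripper's body presses on something with over 40 N, if the wrist force passes 120 N, or if a joint passes its speed limit or range.

## Working session

There is one attempt and no reset: what is moved stays moved. The work goes in short steps, Python scripts to look and compute and a tool call to move; the robot and the scene stay as the last step left them, time stands still between calls to the robot, and variables do not carry over. Pictures are saved under pics/ and viewed, at most 14 in all, crops included, and the job is handed in when it is done.

Besides the shell and the picture viewer there is one more tool, called by a JSON object that holds its "method" and its "body". apply_moves: Moves the arm, as the interface text tells. Shift numbers are shares of 1000 mm and turn numbers shares of 90 degrees, none past 1 either way. Its arguments: {"type":"object","properties":{"motion":{"type":"array"},"hand":{"type":"number"},"grip_force":{"type":"number"}},"required":["motion"]}

```bash
mkdir -p pics; cat > h.py <<'E'
import numpy as np, cv2
from rig import r
from scipy.spatial.transform import Rotation as Ro
def ray(c,px):
    K=np.array(c["intrinsics"]);k1=c["k1"]
    d=np.array([(px[0]-K[0,2])/K[0,0],(px[1]-K[1,2])/K[1,1]]);u=d.copy()
    for _ in range(20): u=d/(1+k1*(u@u))
    R=np.array(c["rotation"])
    return np.array(c["xyz"]),R@np.array([u[0],u[1],1])
def at(c,px,z):
    o,d=ray(c,px); return o+d*(z-o[2])/d[2]
def proj(c,P):
    R=np.array(c["rotation"]);p=R.T@(np.array(P)-np.array(c["xyz"]));u=p[:2]/p[2]
    u=u*(1+c["k1"]*(u@u));K=np.array(c["intrinsics"])
    return np.array([K[0,0]*u[0]+K[0,2],K[1,1]*u[1]+K[1,2]])
E
python3 - <<'E'
from h import *
for n in("top","side"):
    c=r.capture(n);cv2.imwrite(f"pics/{n}0.png",cv2.resize(c["img"],(768,576),interpolation=cv2.INTER_CUBIC))
    print(n,np.array(c["xyz"]).round(3),np.array(c["rotation"]).round(2).tolist(),np.array(c["intrinsics"]).round(1).tolist(),c["k1"])
    for l in("jig","block","press_plate","large_block","flap","jig_mouth","foil_tray","paint_jar","stone","brush","roller","tin"):
        for q in r.regions_of(n,l): print(l,round(q["confidence"],2),np.round(q["pixel"]),q["mask"].sum(),at(c,q["pixel"],0.01).round(3))
print(r.sense())
E
```

```text
top [0.33  0.033 1.164] [-2.97, -0.01, -1.56] [[477.3, 0.0, 254.3], [0.0, 477.3, 197.0], [0.0, 0.0, 1.0]] -0.17139386720670757Traceback (most recent call last):
  File "<stdin>", line 6, in <module>
  File "h.py", line 11, in at
    o,d=ray(c,px); return o+d*(z-o[2])/d[2]
                                       ~^^^
IndexError: invalid index to scalar variable.
```

```bash
sed -i 's/R=np.array(c\["rotation"\])/R=Ro.from_euler("xyz",c["rotation"]).as_matrix()/' h.py
python3 - <<'E'
from h import *
for n in("top","side"):
    c=r.capture(n);cv2.imwrite(f"pics/{n}0.png",cv2.resize(c["img"],(768,576),interpolation=cv2.INTER_CUBIC))
    print(n,np.array(c["xyz"]).round(3),np.array(c["rotation"]).round(2).tolist(),np.array(c["intrinsics"]).round(1).tolist(),c["k1"])
    for l in("jig","block","press_plate","large_block","flap","foil_tray","paint_jar","stone","brush","roller","tin"):
        for q in r.regions_of(n,l): print(l,round(q["confidence"],2),np.round(q["pixel"]),q["mask"].sum(),at(c,q["pixel"],0.01).round(3))
print(r.sense())
E
```

```text
top [0.33  0.033 1.164] [-2.97, -0.01, -1.56] [[477.3, 0.0, 254.3], [0.0, 477.3, 197.0], [0.0, 0.0, 1.0]] -0.17139386720670757
jig 0.78 [170. 291.] 2660 [0.301 0.219 0.01 ]
jig 0.55 [248. 146.] 2301 [0.663 0.034 0.01 ]
block 0.87 [262. 192.] 619 [ 0.545 -0.001  0.01 ]
block 0.61 [261. 250.] 646 [0.403 0.001 0.01 ]
block 0.6 [368. 188.] 798 [ 0.558 -0.265  0.01 ]
block 0.58 [211. 218.] 646 [0.478 0.123 0.01 ]
block 0.48 [236. 148.] 1690 [0.657 0.064 0.01 ]
press_plate 0.83 [162. 294.] 2065 [0.294 0.239 0.01 ]
press_plate 0.56 [237. 151.] 1841 [0.649 0.061 0.01 ]
large_block 0.56 [170. 175.] 1179 [0.586 0.229 0.01 ]
large_block 0.43 [237. 148.] 1735 [0.658 0.061 0.01 ]
flap 0.97 [164. 292.] 2073 [0.3   0.233 0.01 ]
flap 0.84 [237. 148.] 1877 [0.657 0.062 0.01 ]
foil_tray 0.7 [325. 166.] 1814 [ 0.614 -0.158  0.01 ]
paint_jar 0.75 [180. 128.] 528 [0.71  0.209 0.01 ]
stone 0.65 [313. 215.] 363 [ 0.489 -0.125  0.01 ]
stone 0.24 [242. 148.] 2238 [0.658 0.05  0.01 ]
brush 0.9 [152. 126.] 988 [0.713 0.281 0.01 ]
roller 0.75 [367. 188.] 810 [ 0.558 -0.263  0.01 ]
tin 0.94 [220. 112.] 635 [0.75
[... 1242 characters left out ...]
.] 1496 [0.652 0.032 0.01 ]
{'t': 1.3, 'joint_positions': array([-1.37951325e+00,  2.06600235e-01,  1.54151714e+00, -8.50585619e-06,
        1.39347976e+00, -1.50517472e-01]), 'dq': array([ 0.00033718, -0.00046901,  0.0018005 , -0.00138577, -0.00020242,
       -0.00044035]), 'tau': array([ 2.06726122e-04, -3.70880055e+01, -2.81759226e+01,  6.99448446e-02,
        2.77837983e-02, -1.68760766e-05]), 'tcp_pos': array([ 0.19270784, -0.54174529,  0.20543839]), 'eef_rot': array([-3.14158697e+00,  7.60678894e-06,  3.41802051e-01]), 'force': array([ 0.39884023, -0.16372603,  0.09941737]), 'ft_torque': array([-0.00127229, -0.05020093,  0.03407529]), 'grasp_force': 0.0, 'opening': 0.09388786714354636}
```

View pics/top0.png

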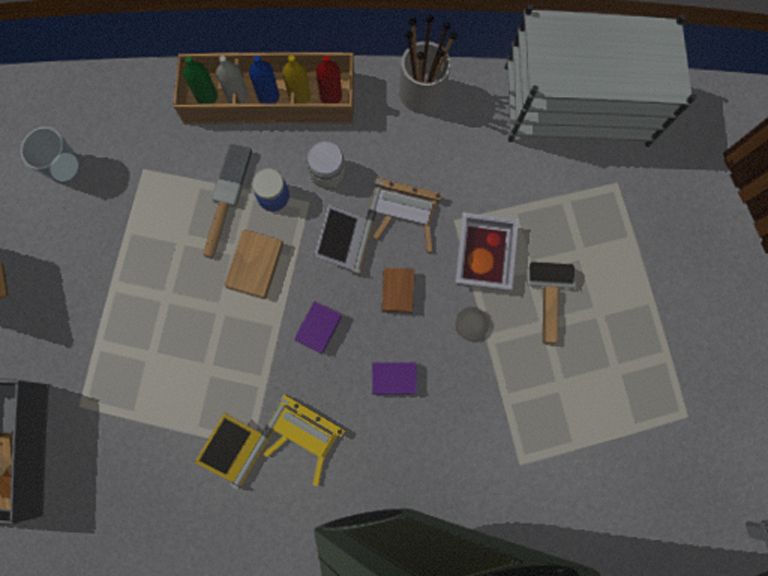

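View pics/side0.png

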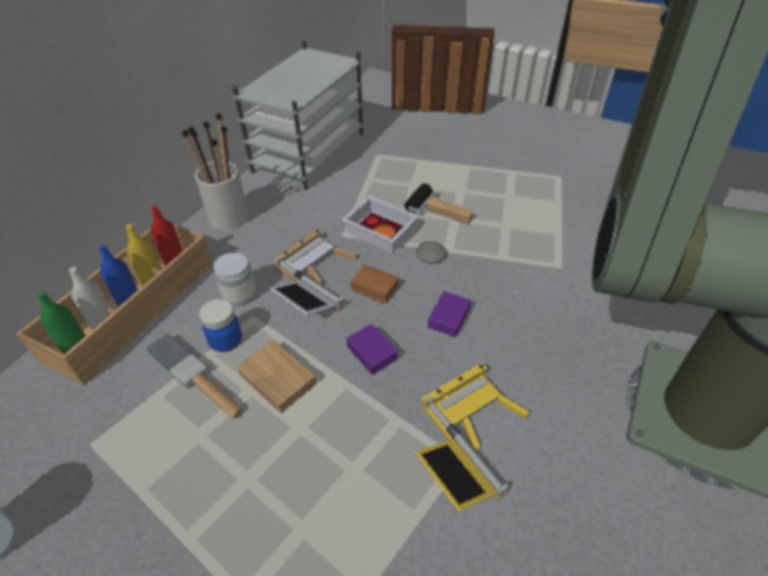

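```bash
cat >> h.py <<'E'
def jigT(p):
    R=Ro.from_euler("z",p[2]).as_matrix(); return lambda P:R@np.array(P)/1000+np.array([p[0],p[1],0])
s,co=np.sin(.45),np.cos(.45)
def pl(x,d): return (x,d*co+4*s,16+d*s-4*co)
LINES=[[pl(-105,4),pl(-15,4),pl(-15,75),pl(-105,75),pl(-105,4)],
 [(0,-4,18),(40,-4,18),(40,-94,18),(0,-94,18),(0,-4,18)],
 [(45,-20,22),(45,-100,22)],[(-42,-19,10),(-5,-33,10)],[(-42,-105,10),(-5,-91,10)],
 [(-110,0,21),(57,0,21)],[(-110,-7,8),(-110,7,8)]]
def crop(c,x0,y0,w,h,k,name,f=None):
    im=cv2.resize(c["img"][y0:y0+h,x0:x0+w],None,fx=k,fy=k,interpolation=cv2.INTER_CUBIC)
    im=cv2.convertScaleAbs(im,alpha=1.4)
    if f is not None:
        for L in LINES:
            q=[((proj(c,f(P))-[x0,y0]+.5)*k) for P in L]
            cv2.polylines(im,[np.int32(q)],False,(0,255,0),1)
    for i in range(0,w,10): cv2.putText(im,str(x0+i),(i*k,8),0,.3,(0,255,255),1);cv2.line(im,(i*k,10),(i*k,14),(0,255,255),1)
    for i in range(10,h,10): cv2.putText(im,str(y0+i),(0,i*k+3),0,.3,(0,255,255),1);cv2.line(im,(20,i*k),(24,i*k),(0,255,255),1)
    cv2.imwrite(name,im)
E
python3 - <<'E'
from h import *
# pad: darkest pixels
c=r.capture("top");d=r.capture("side")
g=c["img"].max(2); m=np.zeros_like(g); m[130:185,205:250]=(g[130:185,205:250]<50); n,_,st,ce=cv2.connectedComponentsWithStats(m)
i=1+st[1:,4].argmax(); pc=at(c,ce[i],.030); print(ce[i],st[i],pc)
rect=cv2.minAreaRect(np.argwhere(_==i)[:,::-1].astype(np.float32)); print(rect)
yaw=-.25
R=Ro.from_euler("z",yaw).as_matrix(); o=pc-R@np.array([-.06,.0375,0]); print(o)
p=[o[0],o[1],yaw]; f=jigT(p)
crop(c,200,110,100,110-35,8,"pics/t1.png",f)
crop(d,170,145,90,70,8,"pics/s1.png",f)
E
```

```text
[224.44280443 156.86715867] [213 140  24  35 542] [0.62825674 0.0923377  0.03      ]
((224.40768432617188, 156.8384552001953), (18.24280548095703, 30.6970272064209), 15.255120277404785)
[0.67711384 0.04115925 0.03      ]
```

View pics/t1.png

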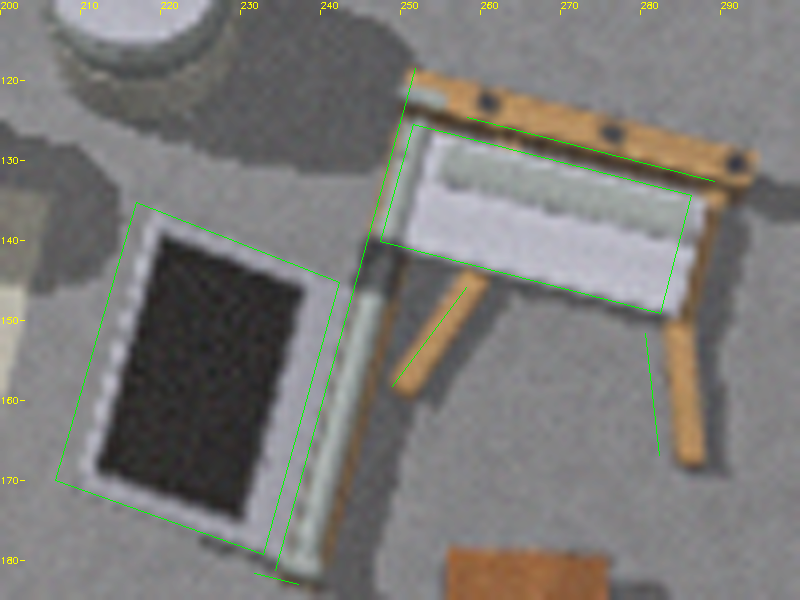

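View pics/s1.png

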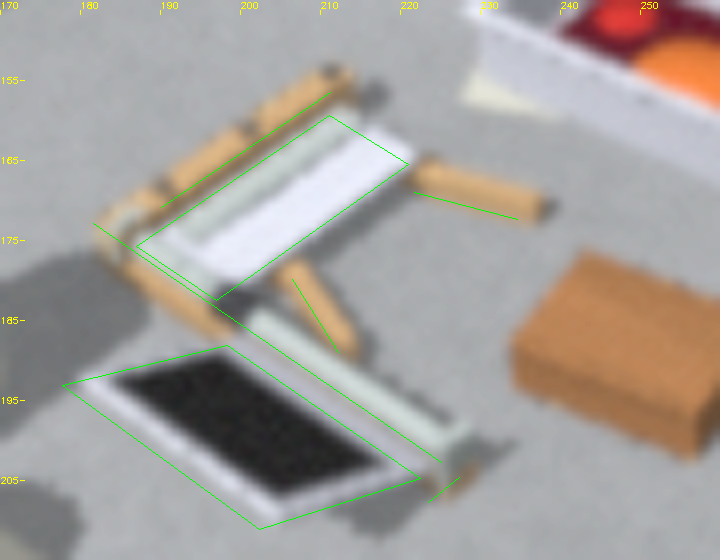

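```bash
cat > fit.py <<'E'
from h import *
from scipy.optimize import least_squares
c=r.capture("top");d=r.capture("side")
T=[((-42,-19,10),(415,395)),((-5,-33,10),(487,280)),((-42,-105,10),(678,462)),((-5,-91,10),(667,322)),
 ((40,-94,18),(713,203)),((0,-94,18),(684,316)),(pl(-105,75),(80,485)),(pl(-15,75),(152,220))]
S=[((-42,-19,10),(357,345)),((-5,-33,10),(300,262)),((-42,-105,10),(535,212)),((0,-94,18),(418,157)),((0,-4,18),(226,288)),(pl(-105,75),(277,520)),(pl(-15,75),(78,378))]
def res(p):
    f=jigT(p)
    return np.r_[[proj(c,f(P))-(np.array(q)/8+[199.5,109.5]) for P,q in T],[proj(d,f(P))-(np.array(q)/8+[169.5,144.5]) for P,q in S]].ravel()
s=least_squares(res,[.677,.0411,-.25],loss="soft_l1",f_scale=.5)
print(s.x.round(4)); print(s.fun.reshape(-1,2).round(1).tolist())
np.save("jig.npy",s.x)
# block: brown mask
def blk(c,x0,y0,x1,y1):
    h=cv2.cvtColor(c["img"],cv2.COLOR_BGR2HSV); m=np.zeros(h.shape[:2],np.uint8)
    m[y0:y1,x0:x1]=((h[...,0]<18)&(h[...,1]>100)&(h[...,2]>50))[y0:y1,x0:x1]; return m
m=blk(c,250,174,285,215)
R=cv2.minAreaRect(np.argwhere(m)[:,::-1].astype(np.float32)); print(R)
Q=np.array([at(c,q,.024) for q in cv2.boxPoints(R)]); print(Q.round(4).tolist()); cen=Q.mean(0)
e=Q[1]-Q[0];g=Q[2]-Q[1];print(np.linalg.norm(e),np.linalg.norm(g))
print("block centre",cen, np.arctan2(e[1],e[0]),np.arctan2(g[1],g[0]))
q=max((q for q in r.regions_of("side","block")),key=lambda q:q["confidence"]*(np.hypot(*(np.array(q["pixel"])-[251,188]))<8))
print("side",q["pixel"],at(d,q["pixel"],.016))
f=jigT(s.x); print("block in jig",(Ro.from_euler("z",-s.x[2]).apply(cen-[s.x[0],s.x[1],0])*1000).round(1))
for k,P in dict(mouth=(-42,-62,0),home=(10,-62,0),pp=(-60,44,31)).items(): print(k,f(P).round(4))
crop(c,200,110,100,75+30,7 if 0 else 5,"pics/t2.png",f)
E
python3 fit.py
```

```text
[ 0.6756  0.035  -0.2443]
[[-0.2, -0.5], [-0.1, 1.4], [0.4, -0.4], [-0.2, 1.9], [-0.3, -0.6], [-0.4, 0.2], [-0.3, 0.2], [0.5, -1.4], [-0.6, -0.4], [0.8, 0.9], [-0.7, -0.4], [0.3, -0.2], [0.5, 0.4], [0.1, -0.3], [0.1, -0.3]]
((265.0, 193.0), (28.0, 20.0), 90.0)
[[0.5748, 0.017, 0.024], [0.5753, -0.0319, 0.024], [0.5061, -0.0319, 0.024], [0.5056, 0.0165, 0.024]]
0.0488887993015586 0.06922432083240695
block centre [ 0.54045966 -0.00757137  0.024     ] -1.560308778337813 3.1410595466716718
side [248.8, 187.2] [ 0.54362743 -0.01036383  0.016     ]
block in jig [-120.8  -74.    24. ]
mouth [ 0.6198 -0.015   0.    ]
home [ 0.6703 -0.0276  0.    ]
pp [0.628  0.0922 0.031 ]
```

```bash
cat > go.py <<'E'
# usage: go.py cx cy cz cpsi  then targets x,y,z,psi : rows in tool axes of commanded pose
import sys; from h import *
from rig import r
a=[list(map(float,s.split(","))) for s in sys.argv[1:]]
c=a[0]; R0=Ro.from_euler("xyz",[np.pi,0,c[3]])
for t in a[1:]:
    d=R0.inv().apply(np.array(t[:3])-c[:3]); print(np.r_[d,(R0.inv()*Ro.from_euler("xyz",[np.pi,0,t[3]])).as_rotvec()/(np.pi/2)].round(4).tolist())
E
python3 go.py 0.1927,-0.5417,0.2054,0.3418 0.485,-0.008,0.12,0 0.482,-0.008,0.008,0; python3 -c "
from rig import r;print(r.grasp_offset)"
```

```text
[0.4543, -0.4049, 0.0854, 0.0, -0.0, 0.2176]
[0.4515, -0.4059, 0.1974, 0.0, -0.0, 0.2176]
0.0188
```

{"method": "apply_moves", "body": {"motion": [[0.454,-0.405,0.0854,0,0,0.2176],[0.454,-0.405,0.0854,0,0,0.2176],[0.454,-0.405,0.0854,0,0,0.2176],[0.454,-0.405,0.0854,0,0,0.2176],[0.454,-0.405,0.0854,0,0,0.2176]], "hand": -0.49}}

```text
t: 2.05
tcp_pos: [0.3122, -0.3229, 0.1707]
eef_rot: [3.141, -0.001, -0.001]
force: [0.7, -0.6, 1.1]
opening: 0.0573
grasp_force: 0.0
```

{"method": "apply_moves", "body": {"motion": [[0.17,-0.316,0.051,0,0,0],[0.17,-0.316,0.051,0,0,0],[0.17,-0.316,0.051,0,0,0],[0.17,-0.316,0.051,0,0,0],[0.17,-0.316,0.051,0,0,0]]}}

```text
t: 2.55
tcp_pos: [0.4297, -0.1048, 0.1357]
eef_rot: [3.141, -0.001, -0.0]
force: [0.6, -0.2, -0.9]
opening: 0.0244
grasp_force: 0.0
```

```bash
python3 -c "
from rig import r;s=r.sense();print(s['tcp_pos'],s['eef_rot'],s['dq'].round(3))"
```

```text
[ 0.42966728 -0.1048105   0.13574814] [ 3.14090404e+00 -1.34568648e-03 -1.71891653e-04] [ 1.156  0.324 -0.162 -0.002 -0.177  1.145]
```

{"method": "apply_moves", "body": {"motion": [[0.053,-0.098,0.016,0,0,0],[0.053,-0.098,0.016,0,0,0],[0.053,-0.098,0.016,0,0,0],[0.053,-0.098,0.056,0,0,0],[0.053,-0.098,0.056,0,0,0]]}}

```text
t: 3.05
tcp_pos: [0.4774, -0.0076, 0.0756]
eef_rot: [-3.14, 0.01, 0.001]
force: [-0.9, -0.1, -0.8]
opening: 0.0238
grasp_force: 0.0
```

```bash
python3 - <<'E'
from h import *
s=r.sense();print(s['tcp_pos'],s['eef_rot'],s['dq'].round(3))
d=r.capture("side");crop(d,190,140,130,95,6,"pics/s3.png",jigT(np.load("jig.npy")))
E
```

```text
[ 0.47743121 -0.00763168  0.07555461] [-3.14005714e+00  1.00413984e-02  1.21645565e-03] [-0.022 -0.045 -0.031  0.002  0.058  0.002]
```

View pics/s3.png

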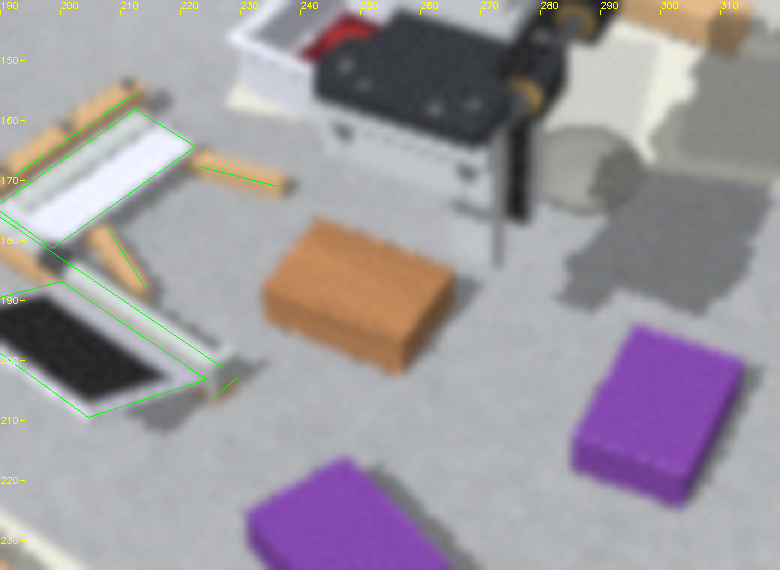

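{"method": "apply_moves", "body": {"motion": [[0,0,0.04,0,0,0],[0,0,0.06,0,0,0],[0,0,0.06,0,0,0],[0,0,0.06,0,0,0]]}}

```text
t: 3.5
tcp_pos: [0.4827, -0.0096, 0.0209]
eef_rot: [3.141, -0.001, -0.001]
force: [1.1, 0.4, -0.6]
opening: 0.0239
grasp_force: 0.0
```

{"method": "apply_moves", "body": {"motion": [[0,-0.002,0.0125,0,0,0],[0.008,-0.002,0.0125,0,0,0],[0.016,-0.002,0.0125,0,0,0],[0.024,-0.003,0.0125,0,0,0.02],[0.032,-0.0035,0.0125,0,0,0.04]]}}

```text
t: 4.0
tcp_pos: [0.5153, -0.0051, 0.0077]
eef_rot: [3.141, -0.001, -0.064]
force: [-0.1, -0.1, -0.2]
opening: 0.0237
grasp_force: 0.2
```

{"method": "apply_moves", "body": {"motion": [[0.0095,-0.0017,0,0,0,0.023],[0.019,-0.0033,0,0,0,0.046],[0.0285,-0.005,0,0,0,0.069],[0.038,-0.0066,0,0,0,0.092],[0.0475,-0.0083,0,0,0,0.115]]}}

```text
t: 4.5
tcp_pos: [0.5633, 0.0003, 0.0076]
eef_rot: [-3.142, -0.001, -0.245]
force: [-1.0, 0.2, 0.4]
opening: 0.024
grasp_force: 0.2
```

```bash
cat > look.py <<'E'
import sys; from h import *
s=r.sense();print(s['t'],s['tcp_pos'].round(4),s['eef_rot'].round(3),s['force'].round(1))
p=np.load("jig.npy"); tj=Ro.from_euler("z",-p[2]).apply(s['tcp_pos']-[p[0],p[1],0])*1000; print("tcp in jig",tj.round(1),"dyaw",round(s['eef_rot'][2]-p[2],3))
c=r.capture("top");d=r.capture("side")
crop(c,205,115,110,80,7,f"pics/t_{sys.argv[1]}.png",jigT(p))
crop(d,190,145,110,80,7,f"pics/s_{sys.argv[1]}.png",jigT(p))
a=cv2.imread(f"pics/t_{sys.argv[1]}.png");b=cv2.imread(f"pics/s_{sys.argv[1]}.png")
cv2.imwrite(f"pics/b_{sys.argv[1]}.png",cv2.resize(np.vstack([a,b]),None,fx=.53,fy=.53,interpolation=cv2.INTER_AREA))
E
python3 look.py 4
```

```text
4.5 [5.633e-01 3.000e-04 7.600e-03] [-3.142e+00 -1.000e-03 -2.450e-01] [-1.   0.2  0.4]
tcp in jig [-100.6  -60.9    7.6] dyaw -0.0
```

View pics/s_4.png

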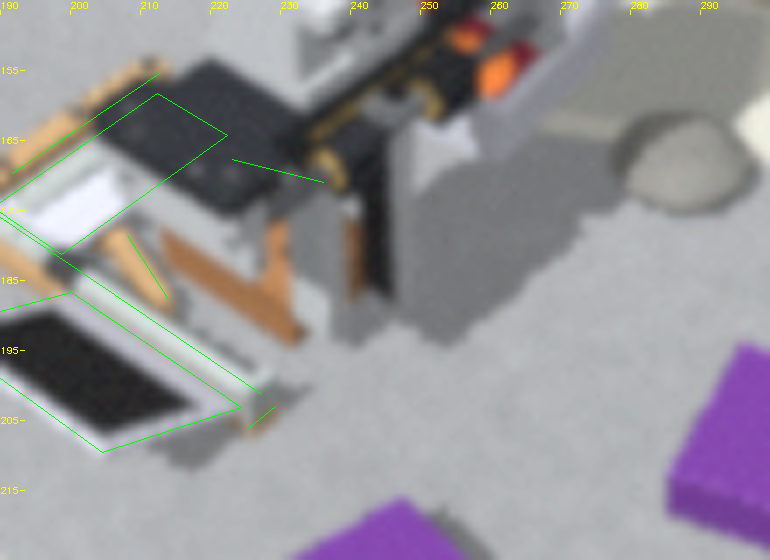

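{"method": "apply_moves", "body": {"motion": [[0.006,0.0,0,0,0,0],[0.012,0.0,0,0,0,0],[0.012,0.0,0,0,0,0],[0.002,0,0,0,0,0],[-0.012,0,0,0,0,0]]}}

```text
t: 5.1
tcp_pos: [0.5496, 0.0031, 0.007]
eef_rot: [-3.142, -0.0, -0.244]
force: [0.3, 0.1, -0.6]
opening: 0.024
grasp_force: 0.0
```

{"method": "apply_moves", "body": {"motion": [[-0.005,0,-0.02,0,0,0],[-0.01,0,-0.06,0,0,0],[-0.05,0,-0.1,0,0,0],[-0.1,0,-0.12,0,0,0],[-0.1,0,-0.12,0,0,0]], "hand": 1}}

```text
t: 5.6
tcp_pos: [0.4496, 0.0283, 0.1286]
eef_rot: [-3.141, -0.001, -0.242]
force: [-0.1, -0.2, 0.3]
opening: 0.0602
grasp_force: 0.0
```

```bash
python3 look.py 5
```

```text
5.6 [0.4496 0.0283 0.1286] [-3.141e+00 -1.000e-03 -2.420e-01] [-0.1 -0.2  0.3]
tcp in jig [-217.7  -61.1  128.6] dyaw 0.002
```

View pics/b_5.png

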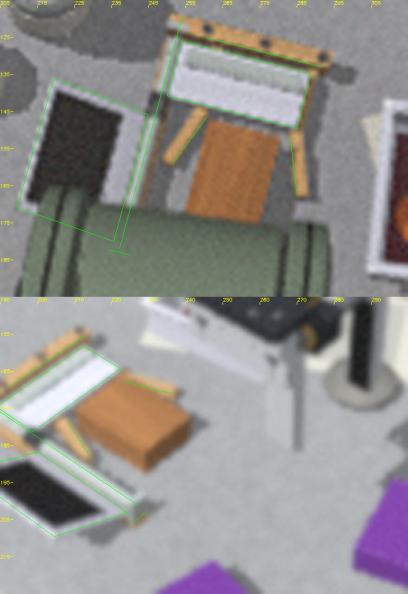

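```bash
python3 - <<'E'
from h import *
d=r.capture("side");p=np.load("jig.npy")
h=cv2.cvtColor(d["img"],cv2.COLOR_BGR2HSV);m=((h[...,0]<18)&(h[...,1]>125)&(h[...,2]>50)).astype(np.uint8);m[:,:205]=0;m[:,250:]=0;m[:160]=0;m[195:]=0
cs=max(cv2.findContours(m,0,1)[0],key=cv2.contourArea);print(cv2.approxPolyDP(cs,1.5,True).reshape(-1,2).tolist())
J=lambda w:(Ro.from_euler("z",-p[2]).apply(w-[p[0],p[1],0])*1000).round(1)
for n,q in dict(RL=(229.1,185.8),RR=(241.3,176.5),FL=(210.3,174.5)).items(): print(n,J(at(d,q,.024)))
print("RLbottom",J(at(d,(229.1,190.8),0)))
E
python3 go.py 0.4496,0.0283,0.1286,-0.2443 0.5770,0.0492,0.1,-0.2443 
```

```text
[[222, 167], [212, 175], [212, 180], [229, 190], [239, 182], [239, 177]]
RL [-79.9 -40.3  24. ]
RR [-80.2 -87.1  24. ]
FL [-11.5 -38.2  24. ]
RLbottom [-75.4 -43.    0. ]
[0.1186, -0.0511, 0.0286, 0.0, 0.0, 0.0]
```

{"method": "apply_moves", "body": {"motion": [[0.045,-0.02,0.0,0,0,0],[0.09,-0.04,0.02,0,0,0],[0.1255,-0.052,0.05,0,0,0],[0.1255,-0.052,0.08,0,0,0],[0.1255,-0.052,0.08,0,0,0]], "hand": 1}}

```text
t: 6.25
tcp_pos: [0.5836, 0.0474, 0.0397]
eef_rot: [3.139, 0.013, -0.244]
force: [-1.3, 0.3, -0.8]
opening: 0.0941
grasp_force: 0.0
```

```bash
python3 look.py 6
```

```text
6.25 [0.5836 0.0474 0.0397] [ 3.139  0.013 -0.244] [-1.3  0.3 -0.8]
tcp in jig [-92.3 -10.2  39.7] dyaw 0.001
```

View pics/s_6.png

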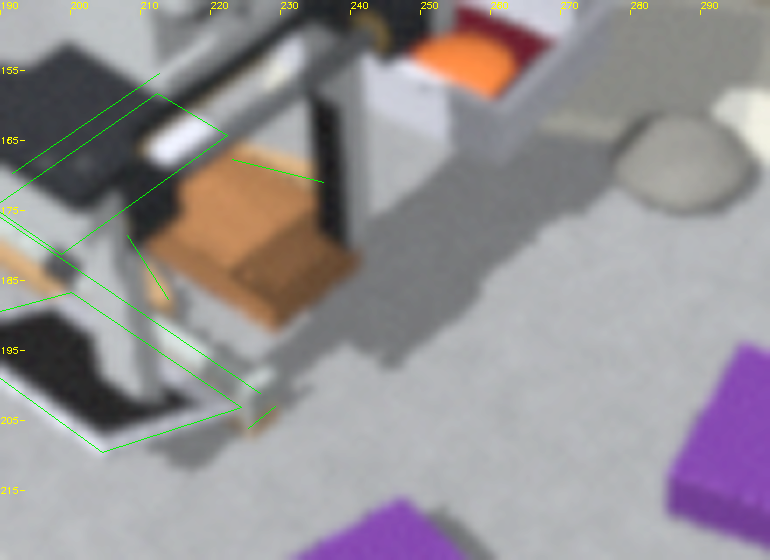

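{"method": "apply_moves", "body": {"motion": [[0,0,0,0,0,0],[0,0,0.01,0,0,0],[0,0,0.02,0,0,0],[0,0,0.02,0,0,0]]}}

```text
t: 6.75
tcp_pos: [0.5875, 0.0473, 0.0269]
eef_rot: [-3.141, -0.001, -0.244]
force: [0.6, -0.5, 3.3]
opening: 0.0941
grasp_force: 1.6
```

{"method": "apply_moves", "body": {"motion": [[-0.004,0,0.0,0,0,0],[-0.004,0,0.005,0,0,0],[-0.004,0,0.01,0,0,0],[-0.004,0,0.0145,0,0,0],[-0.004,0,0.0145,0,0,0]]}}

```text
t: 7.25
tcp_pos: [0.584, 0.0487, 0.0123]
eef_rot: [-3.141, -0.001, -0.244]
force: [2.0, 1.3, 4.4]
opening: 0.0942
grasp_force: 2.3
```

```bash
python3 look.py 7
```

```text
7.25 [0.584  0.0487 0.0123] [-3.141e+00 -1.000e-03 -2.440e-01] [2.  1.3 4.4]
tcp in jig [-92.1  -8.9  12.3] dyaw 0.001
```

View pics/s_7.png

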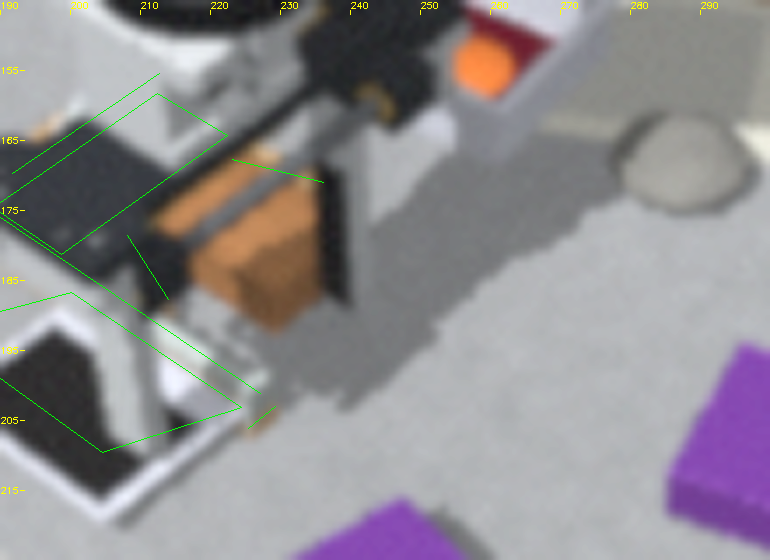

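{"method": "apply_moves", "body": {"motion": [[0.006,0,0.001,0,0,0],[0.015,0,0.001,0,0,0],[0.024,0,0.001,0,0,0],[0.033,0,0.001,0,0,0],[0.042,0,0.001,0,0,0]]}}

```text
t: 7.85
tcp_pos: [0.6214, 0.0384, 0.0102]
eef_rot: [3.14, 0.007, -0.243]
force: [-3.1, 0.8, 4.7]
opening: 0.0938
grasp_force: 2.8
```

```bash
python3 look.py 8
```

```text
7.85 [0.6214 0.0384 0.0102] [ 3.14   0.007 -0.243] [-3.1  0.8  4.7]
tcp in jig [-53.4  -9.9  10.2] dyaw 0.002
```

View pics/s_8.png

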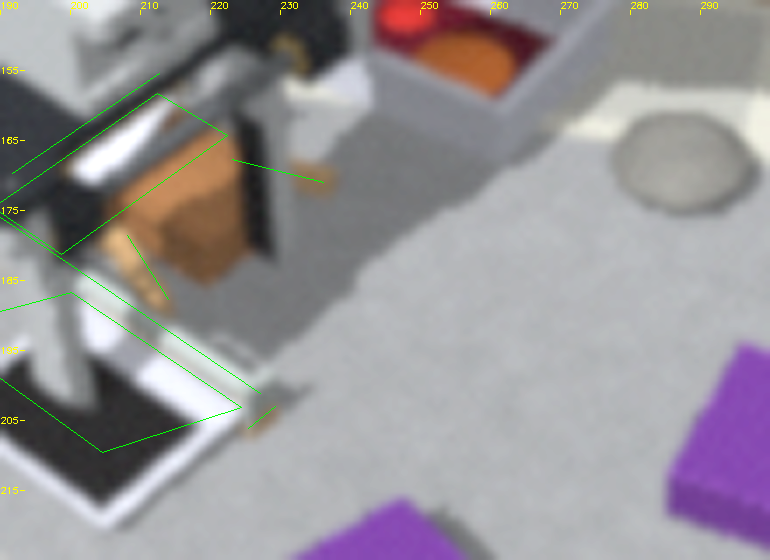

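{"method": "apply_moves", "body": {"motion": [[0.005,0,0.0,0,0,0],[0.01,0,0.0,0,0,0],[0.013,0,0.0,0,0,0],[0.016,0,0.0,0,0,0],[0.016,0,0.0,0,0,0]]}}

```text
t: 8.45
tcp_pos: [0.6374, 0.0344, 0.0104]
eef_rot: [3.14, 0.006, -0.243]
force: [-3.0, 1.0, 4.8]
opening: 0.094
grasp_force: 2.6
```

```bash
python3 look.py 9
```

```text
8.45 [0.6374 0.0344 0.0104] [ 3.14   0.006 -0.243] [-3.   1.   4.8]
tcp in jig [-36.9  -9.8  10.4] dyaw 0.002
```

{"method": "apply_moves", "body": {"motion": [[0.0015,0,0.0,0,0,0],[0.003,0,0.0,0,0,0],[0.003,0,0.0,0,0,0]]}}

```text
t: 8.85
tcp_pos: [0.64, 0.0338, 0.0104]
eef_rot: [3.14, 0.006, -0.243]
force: [-3.3, 0.0, 5.0]
opening: 0.0941
grasp_force: 2.6
```

{"method": "apply_moves", "body": {"motion": [[0.0015,0,0.0,0,0,0],[0.002,0,0.0,0,0,0],[0.002,0,0.0,0,0,0]]}}

```text
t: 9.15
tcp_pos: [0.6407, 0.0336, 0.0102]
eef_rot: [3.14, 0.009, -0.243]
force: [-5.9, 0.9, 7.0]
opening: 0.094
grasp_force: 4.0
```

{"method": "apply_moves", "body": {"motion": [[0.002,0,0.0,0,0,0],[0.002,0,0.0,0,0,0],[0.002,0,0.0,0,0,0]]}}

```text
t: 9.45
tcp_pos: [0.6407, 0.0336, 0.0099]
eef_rot: [3.14, 0.013, -0.244]
force: [-8.4, 3.1, 9.6]
opening: 0.094
grasp_force: 6.2
```

```bash
python3 look.py 10
```

```text
9.45 [0.6407 0.0336 0.0099] [ 3.14   0.013 -0.244] [-8.4  3.1  9.6]
tcp in jig [-33.4  -9.8   9.9] dyaw 0.001
```

View pics/s_10.png

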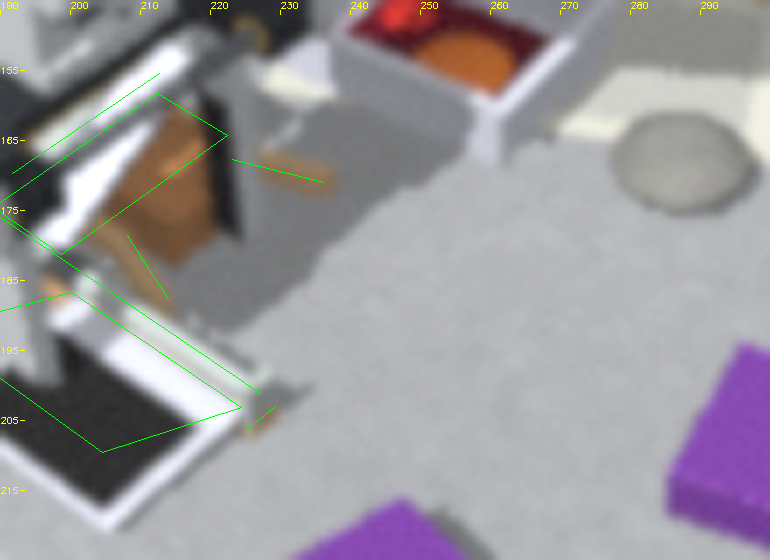

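{"method": "apply_moves", "body": {"motion": [[-0.004,0,0.0,0,0,0],[-0.009,0,0.0,0,0,0],[-0.009,0,0.0,0,0,0]]}}

```text
t: 9.85
tcp_pos: [0.6389, 0.0343, 0.0122]
eef_rot: [3.141, -0.003, -0.244]
force: [1.6, -0.3, 4.8]
opening: 0.0939
grasp_force: 2.5
```

{"method": "apply_moves", "body": {"motion": [[0,0,-0.006,0,0,0],[0,0,-0.015,0,0,0],[0,0,-0.03,0,0,0],[0,0,-0.06,0,0,0],[-0.02,0,-0.1,0,0,0]]}}

```text
t: 10.35
tcp_pos: [0.6173, 0.039, 0.1107]
eef_rot: [3.14, 0.004, -0.244]
force: [0.1, -0.5, 0.3]
opening: 0.0938
grasp_force: 0.0
```

{"method": "apply_moves", "body": {"motion": [[-0.04,0,-0.03,0,0,0],[-0.08,0,-0.05,0,0,0],[-0.12,0,-0.05,0,0,0],[-0.16,0,-0.05,0,0,0],[-0.16,0,-0.05,0,0,0]]}}

```text
t: 10.85
tcp_pos: [0.4565, 0.0794, 0.1602]
eef_rot: [3.14, 0.007, -0.241]
force: [0.7, -0.5, 0.0]
opening: 0.094
grasp_force: 0.0
```

```bash
python3 look.py 11; python3 - <<'E'
import cv2,numpy as np
a=cv2.imread("pics/t_11.png")[:, :560];b=cv2.imread("pics/s_11.png")[:,:400]
cv2.imwrite("pics/f11.png",cv2.resize(np.hstack([a,b]),None,fx=.83,fy=.83))
E
```

```text
10.85 [0.4565 0.0794 0.1602] [ 3.14   0.007 -0.241] [ 0.7 -0.5  0. ]
tcp in jig [-223.3  -10.   160.2] dyaw 0.003
```

View pics/f11.png

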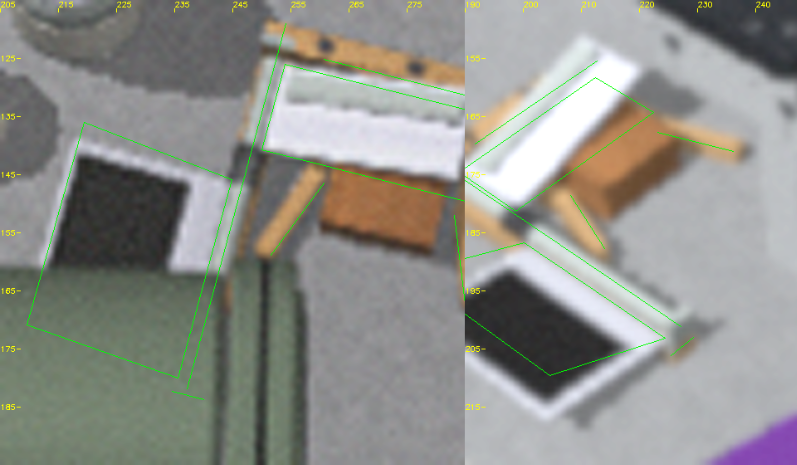

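```bash
python3 - <<'E'
from h import *
d=r.capture("side");c=r.capture("top");p=np.load("jig.npy")
J=lambda w:(Ro.from_euler("z",-p[2]).apply(w-[p[0],p[1],0])*1000).round(1)
for k,cam,x0,y0,X0,b in (("side",d,190,145,465,0),("top",c,205,115,0,0)):
    pts=dict(RLt=(608,184,.024),RLb=(609,216,0),RRt=(680,123,.024),RRb=(680,146,0)) if k=="side" else dict(RLt=(321,234,.024),RRt=(438,247,.024))
    for n,(u,v,z) in pts.items(): print(k,n,J(at(cam,((u-X0)/5.81+x0-.5,v/5.81+y0-.5),z)))
E
```

```text
side RLt [-24.  -40.3  24. ]
side RLb [-20.4 -41.6   0. ]
side RRt [-19.8 -92.3  24. ]
side RRb [-11.7 -98.5   0. ]
top RLt [-31.3 -38.   24. ]
top RRt [-24.2 -87.5  24. ]
```

```bash
python3 - <<'E'
from h import *
p=np.load("jig.npy")
J=lambda w:Ro.from_euler("z",-p[2]).apply(w-[p[0],p[1],0])*1000
def edge(cam,c0,c1,r0,r1):
    im=np.mean([r.capture(cam)["img"].astype(float) for _ in range(6)],0);c=r.capture(cam)
    s=im[...,2]-im[...,0]; out=[]   # brown = red-blue high
    for u in range(c0,c1):
        col=s[r0:r1,u]; hi=np.percentile(col,85);lo=col[-2:].mean();t=(hi+lo)/2
        k=np.where(col>t)[0].max()
        if k+1<len(col): out.append((u,r0+k+(col[k]-t)/(col[k]-col[k+1])))
    W=np.array([J(at(c,q,0)) for q in out])
    k=np.polyfit(W[:,1],W[:,0],1);print(cam,"slope",k[0].round(3),"x at y=-62",np.polyval(k,-62).round(1),"y",W[[0,-1],1].round(0),"res",np.abs(np.polyval(k,W[:,1])-W[:,0]).max().round(1)); return out
print(np.round(edge("top",263,277,146,166),1).tolist())
print(np.round(edge("side",217,225,170,190),1).tolist())
E
```

```text
top slope -0.01 x at y=-62 -19.5 y [-44. -78.] res 0.5
[[263.0, 153.7], [264.0, 153.6], [265.0, 153.8], [266.0, 154.5], [267.0, 154.7], [268.0, 154.6], [269.0, 154.8], [270.0, 155.2], [271.0, 155.5], [272.0, 155.7], [273.0, 155.9], [274.0, 156.4], [275.0, 156.5], [276.0, 156.6]]
side slope 0.161 x at y=-62 -20.7 y [-54. -77.] res 0.9
[[217.0, 179.0], [218.0, 178.6], [219.0, 178.3], [220.0, 177.8], [221.0, 177.2], [222.0, 176.7], [223.0, 175.9], [224.0, 175.2]]
```

```bash
python3 -c "
from rig import r;print(r.sign_off())"
```

```text
the job is handed in; nothing more can be done
None
```

I pushed the block against the stop while one fingertip held the flap open. I then let the flap down to clamp it, moved the arm clear and handed the job in; the hand-in returned no verdict. The block sits at home within my measuring error of a few mm. The top camera shows it square (0.01 rad), while a less reliable side-camera edge read 0.16 rad.

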